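Arm the guarded power switch on the office desk

TASK

Switch on the power box with the red guard: with a fingertip swing the red guard up and back until it stays open against its stop, push the toggle beneath it fully over to the rear (on), then tip the guard forward so that it drops shut over the toggle. Work by touch only, without pinching or forcing the guard or the toggle, and leave the yellow-guarded switch and the other things on the desk where they are.

Things in the scene. Friction and masses are not known exactly. Their poses are not given: they have to be found in the camera images.
- red_box: grey switch box screwed to the desk, 150 (x) x 110 (y) x 60 (z) mm, carrying the red guard: the one to switch on. Origin: centre of its underside, on the desk. z up; its x axis points from its front edge (the robot's side) to its rear edge. Everything below about offsets is in these axes.
- red_guard (a joint): red plastic guard hiding the toggle: cover open underneath, 80 (x) x 56 (y) x 48 (z) mm, 3 mm walls, about 60 g, hinged along y at its lower rear edge. 0 = shut, roof 112 mm above the desk; 1.6 rad = fully up and back at its stop. No spring, lightly damped: gravity balances it at about 1.0 rad; beyond that it falls open by itself and stays, below that it drops shut by itself.
- red_hinge (a point): middle of the guard's hinge line: 45 mm behind the box's origin, 64 mm above the desk; does not move. With the guard fully open its roof stands upright 48 mm behind this line, facing the rear, lip sticking out to 64 mm behind the line and 160 mm above the desk, and its open side faces the front, leaving the toggle free
- red_lip (a point): middle of the underside of the guard's finger lip, a plate 24 mm long, 40 mm wide (y) and 4 mm thick that rises forward at 45 degrees from the top of the guard's front wall, reaching 98 mm ahead of the hinge and 64 mm above it. Shut, this point lies 90 mm ahead of the hinge and 53 mm above it (117 mm above the desk). Moves with the guard; a fingertip under it lifts the guard
- red_toggle (a joint): toggle lever under the guard, pivot at the box's centre line 64 mm above the desk (x = y = 0 of the box), 36 mm long, 8 mm thick. 0 = off, leaning 0.45 rad to the front; 0.9 rad = on, leaning 0.45 rad to the rear (towards the hinge). Friction only, about 2 N at the tip: it stays where it is left, so push it to its stop
- red_tip (a point): centre of the toggle's white ball end, 13 mm across; 96 mm above the desk at either end of its throw, 16 mm ahead of the pivot when off and 16 mm behind it when on
- yellow_box: grey switch box screwed to the desk, 150 (x) x 110 (y) x 60 (z) mm, carrying the yellow guard: otherwise identical; leave it alone. Origin: centre of its underside, on the desk. z up; its x axis points from its front edge (the robot's side) to its rear edge. Everything below about offsets is in these axes.
- yellow_guard (a joint): yellow plastic guard hiding the toggle: cover open underneath, 80 (x) x 56 (y) x 48 (z) mm, 3 mm walls, about 60 g, hinged along y at its lower rear edge. 0 = shut, roof 112 mm above the desk; 1.6 rad = fully up and back at its stop. No spring, lightly damped: gravity balances it at about 1.0 rad; beyond that it falls open by itself and stays, below that it drops shut by itself.
- yellow_hinge (a point): middle of the guard's hinge line: 45 mm behind the box's origin, 64 mm above the desk; does not move. With the guard fully open its roof stands upright 48 mm behind this line, facing the rear, lip sticking out to 64 mm behind the line and 160 mm above the desk, and its open side faces the front, leaving the toggle free
- yellow_lip (a point): middle of the underside of the guard's finger lip, a plate 24 mm long, 40 mm wide (y) and 4 mm thick that rises forward at 45 degrees from the top of the guard's front wall, reaching 98 mm ahead of the hinge and 64 mm above it. Shut, this point lies 90 mm ahead of the hinge and 53 mm above it (117 mm above the desk). Moves with the guard; a fingertip under it lifts the guard
- yellow_toggle (a joint): toggle lever under the guard, pivot at the box's centre line 64 mm above the desk (x = y = 0 of the box), 36 mm long, 8 mm thick. 0 = off, leaning 0.45 rad to the front; 0.9 rad = on, leaning 0.45 rad to the rear (towards the hinge). Friction only, about 2 N at the tip: it stays where it is left, so push it to its stop
- yellow_tip (a point): centre of the toggle's white ball end, 13 mm across; 96 mm above the desk at either end of its throw, 16 mm ahead of the pivot when off and 16 mm behind it when on
- mug_mid (a point): blue ceramic mug, 76 mm across, 90 mm tall, handle on one side; loose bystander; this point is its centre, half-way up
- tape_mid (a point): clear roll of tape lying flat, 80 mm across, 24 mm tall; loose bystander; this point is its centre, half-way up
- highlighter_mid (a point): orange highlighter with a black cap lying flat, 125 x 20 x 16 mm, between the two boxes; loose bystander; this point is its centre, half-way up
- stapler_mid (a point): black and blue stapler, 150 x 36 x 52 mm; loose bystander; this point is its centre, half-way up
- notes_mid (a point): orange block of sticky notes, 76 x 76 x 30 mm; loose bystander; this point is its centre, half-way up
- wipes_mid (a point): white and blue canister of wipes, 80 mm across, 170 mm tall; loose bystander; this point is its centre, half-way up

How it is judged:
By the outcome, as a careful person would: the job done as asked, in the order asked, and still so for the second after the job is handed in, with the robot touching nothing.
It also fails if it takes over 64 s, if anything falls off the work surface, if the arm or the gripper's body presses on something with over 40 N, if the wrist force passes 120 N, or if a joint passes its speed limit or range.

ROBOT

A 6-joint arm with a two-finger parallel gripper is mounted at the origin on the work surface. World frame = base frame: x ahead of the robot, y to its left, z up, the work surface at z = 0. Lengths are in m, angles in rad, forces in N, time in s.
With the tool pointing down it reaches from about 0.375 to 0.975 m from the base axis. Payload 3.8 kg.
Tool frame: the origin (TCP) lies midway between the tips of the shut fingers; the grasp point (between the pads) lies 19 mm behind it; z points along the fingers, y is the line along which they close (so a half turn about z gives the same grasp; the last joint's range is limited). The gripper opens to 85 mm and grips with 20 to 120 N. Pads are 22 mm wide; open, the fingers measure 114 mm over their backs; the gripper's body (76 mm by 85 mm) begins 54 mm behind the grasp point. The pads swing forward as they close: fully open they stand 13 mm farther back than shut.
Start: joints at [1.257, 0.264, 1.604, -0, 1.274, -0.037], TCP at [0.184, 0.649, 0.231] pointing down, gripper open.
Joint ranges: [-2.63, 2.63], [-0.94, 2.18], [0.31, 2.57], [-1.31, 4.45], [0, 2.66], [-2.55, 2.55]. Speed limits (rad/s): [2.57, 2.57, 3.14, 3.14, 3.14, 3.14].

INTERFACE

Orientations are given as a rotation vector (axis times angle).
In Python, from workcell import bot gives the robot as it stands.
- The arm moves only by the tool servo_tool, never from a script. Its argument "series" is a list of rows, each a list of 7 numbers: the shift along the world's x, y, z in units of 0.15 m (1.0 is 0.15 m), then the turn, a rotation vector about the world's x, y, z in units of 180 degrees (1.0 is 180 degrees), then the closure, from 0 (fully open) to 1 (shut). A call has 1 to 20 rows; each row is the pose to reach, as a shift and turn from the pose commanded when the call began, turning the shorter way round; what a row does not reach only later rows make up. A row lasts 1/10 s, in which the tool goes at most 50 mm and 8.59 degrees, less where a joint would pass 70% of its speed; a pose out of reach is approached as far as the arm can. A call with a number of a shift or a turn outside -1 to 1 is refused whole. A call with a gripper value outside its range is refused whole. The fingers move at their own pace and stop on an object; "newtons" is the grip in N (left out, the last holds). Time passes only in rows, so rows that repeat a pose let the fingers close. It gives the time, the measured TCP pose, the force, the opening and the grip force at its end, in the units of the state.
- bot.read_state(): the state, without advancing time (a new reading comes with each control period).
- bot.read_camera(name): name is "scene" or "top"; returns the picture (420x560x3 uint8, red, green, blue); there is no depth.
- bot.camera_info(name): a dict with "vertical_fov" (degrees; the focal length in pixels is half the picture's height over the tangent of half this angle, whatever the lens; pixels are square), "cx", "cy" (the principal point, pixels), "R" (3x3) and "t" (3): a world point X has camera coordinates R X + t. Camera axes: x right, y down, z forward; pixel columns grow to the right and rows downward; lengths in m; the calibration is good to about 2 mm. A picture is of the moment at which its call begins. camera_info takes no time and is no camera call.
- bot.finish_job(): hands the job in; it is judged then, once.
Trained networks look in the newest picture that a camera, given by its name, has taken for a name from the list of things; names that differ only in an ending like _2 or _b are one class to them, and where a whole thing is asked for, a point or a joint stands for the part that bears it (a point fixed in the world has none). Each returns a list of dicts, best first, with "score" (0 to 1); they miss things now and then, are a little off and sometimes report something else, mostly with a low value. They report only what shows in the picture. A call takes as long as a camera call.
- bot.recognise(target, camera): "box" ([left, top, right, bottom] as shares, 0 to 1, of the picture: columns of its width, rows of its height, round what is visible of it).
- bot.trace(target, camera): "mask" (420x560 bool, what is visible of it) and "box" ([left, top, right, bottom] as shares, 0 to 1, of the picture: columns of its width, rows of its height, round what is visible of it).
- bot.mark_of(target, camera): "at" ([row, column] as shares, 0 to 1, of the picture: columns of its width, rows of its height: a listed point, or the origin of a listed thing).
The state is a dict: "time": time; "q": joint angles; "joint_vel": joint speeds; "joint_torque": joint torques, N m; "tool_pos": TCP position; "tcp_rot": TCP orientation; "wrist_force": force on the tool from outside, world axes, zero at the start; "torque": the same for the moment, N m; "width": opening from 0.0 (shut) to 1.0 (fully open); "grip_force": force on a finger pad.
Only numpy, scipy, OpenCV 4.12 (cv2) and the standard library are available. Lean on these libraries where they do the work, as an engineer would, in place of code of your own. Each camera call takes 0.05 s, during which the arm holds its last target. There are 200 camera calls.

## Working session

There is one attempt and no reset: what is moved stays moved. The work goes in short steps, Python scripts to look and compute and a tool call to move; the robot and the scene stay as the last step left them, time stands still between calls to the robot, and variables do not carry over. Pictures are saved under pics/ and viewed, at most 10 in all, crops included, and the job is handed in when it is done.

Besides the shell and the picture viewer there is one more tool, called after ">>>" by a JSON object that holds its "method" and its "body", one argument or row to a line. servo_tool: Moves the arm, as the interface text tells. Shifts and turns lie within -1 to 1; 1 stands for 0.15 m of shift or 180 degrees of turn. Its arguments: {"type":"object","properties":{"series":{"type":"array","items":{"type":"array","items":{"type":"number"}}},"newtons":{"type":"number"}},"required":["series"]}

```bash
mkdir -p pics; cat > h.py <<'E'
import numpy as np, cv2
from workcell import bot
def ray(cam,at):
    c=bot.camera_info(cam); f=210/np.tan(np.radians(c['vertical_fov'])/2)
    R=np.array(c['R']);t=np.array(c['t'])
    d=np.array([(at[1]*560-c['cx'])/f,(at[0]*420-c['cy'])/f,1])
    return -R.T@t, R.T@d
def onz(cam,at,z):
    o,d=ray(cam,at); return o+d*(z-o[2])/d[2]
def proj(cam,X):
    c=bot.camera_info(cam); f=210/np.tan(np.radians(c['vertical_fov'])/2)
    p=np.array(c['R'])@X+np.array(c['t']); return p[:2]/p[2]*f+[c['cx'],c['cy']]
E
python3 - <<'E'
from h import *
np.set_printoptions(precision=3,suppress=True)
ims=[bot.read_camera(c) for c in('scene','top')]
for c in('scene','top'):
    print(c,bot.camera_info(c))
    for n,z in(('red_lip',.117),('red_hinge',.064),('red_box',0),('yellow_lip',.117),('yellow_hinge',.064),('yellow_box',0),('wipes_mid',.085),('mug_mid',.045),('stapler_mid',.026)):
        for r in bot.mark_of(n,c)[:2]: print(c,n,round(r['score'],2),np.array(r['at'])*[420,560],onz(c,r['at'],z))
for c,i in zip('st',ims): cv2.imwrite(f'pics/{c}.png',i[:,:,::-1])
print(bot.read_state())
E
```

```text
scene {'vertical_fov': 57.094448721252185, 'cx': 281.60963426284064, 'cy': 208.42854374871263, 'R': array([[-0.532,  0.847,  0.007],
       [ 0.517,  0.331, -0.79 ],
       [-0.671, -0.416, -0.613]]), 't': array([ 0.27 , -0.205,  1.438])}
scene red_lip 0.71 [173.082 233.52 ] [ 0.49  -0.175  0.117]
scene red_lip 0.66 [206.682 345.52 ] [0.462 0.163 0.117]
scene red_hinge 0.55 [235.914 321.104] [0.54  0.138 0.064]
scene red_hinge 0.33 [264.894 455.896] [0.461 0.451 0.064]
scene red_box 0.65 [245.7  332.92] [0.492 0.154 0.   ]
scene yellow_lip 0.95 [171.318 233.016] [ 0.484 -0.182  0.117]
scene yellow_hinge 0.63 [202.986 215.208] [ 0.578 -0.177  0.064]
scene yellow_box 0.97 [210.504 225.12 ] [ 0.528 -0.188  0.   ]
scene yellow_box 0.37 [163.002 207.2  ] [ 0.347 -0.414  0.   ]
scene wipes_mid 0.8 [172.704 137.984] [ 0.606 -0.452  0.085]
scene mug_mid 0.93 [259.812 220.416] [ 0.729 -0.037  0.045]
scene stapler_mid 0.6 [265.986 455.896] [0.421 0.452 0.026]
top {'vertical_fov': 53.93410420464055, 'cx': 278.7079619111653, 'cy': 214.92109719161292, 'R': array([[-0.023, -1.   ,  0.001],
       
[... 426 characters left out ...]
76 -0.188  0.064]
top yellow_box 0.72 [215.586 333.48 ] [ 0.523 -0.179  0.   ]
top wipes_mid 0.91 [189.294 426.496] [ 0.59  -0.455  0.085]
top mug_mid 0.9 [152.502 287.28 ] [ 0.724 -0.033  0.045]
top stapler_mid 0.7 [252.21  135.072] [0.419 0.454 0.026]
{'time': 1.0, 'q': array([ 1.257,  0.264,  1.604, -0.   ,  1.274, -0.037]), 'joint_vel': array([-0.001,  0.   ,  0.   , -0.001, -0.001,  0.002]), 'joint_torque': array([ -0.   , -51.509, -36.773,   0.   ,   0.001,   0.   ]), 'tool_pos': array([0.184, 0.649, 0.231]), 'tcp_rot': array([0.433, 3.112, 0.   ]), 'wrist_force': array([-0.313,  0.674, -0.319]), 'torque': array([ 0.009,  0.006, -0.01 ]), 'grip_force': 0.0, 'width': 0.9991530658603051}
```

View pics/s.png

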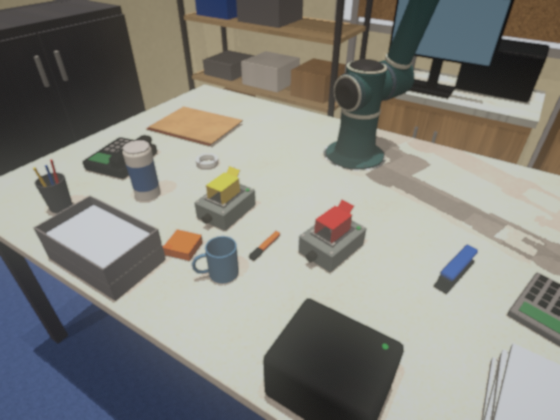

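View pics/t.png

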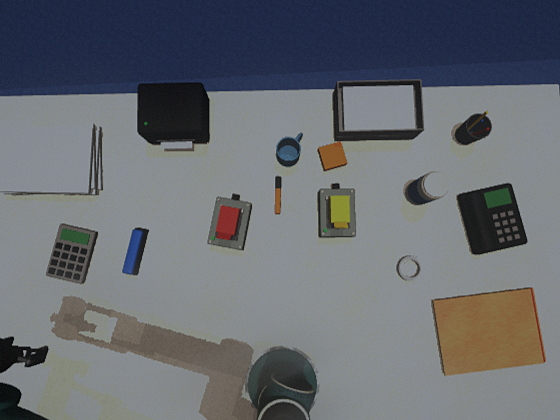

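```bash
python3 - <<'E'
from h import *
np.set_printoptions(precision=3,suppress=True)
# pose of box: fit red guard mask + box yaw
from scipy.optimize import minimize
for c in('scene','top'):
    for n in ('red_guard','red_box'):
        r=bot.trace(n,c)[0]; m=r['mask'].astype('uint8')
        (x,y),wh,a=cv2.minAreaRect(cv2.findNonZero(m)); P=cv2.boxPoints(((x,y),wh,a))
        z=.06 if n=='red_box' else .112
        print(c,n,r['score'],m.sum(),[onz(c,[p[1]/420,p[0]/560],z) for p in P])
E
```

```text
scene red_guard 0.68 889 [array([0.574, 0.114, 0.112]), array([0.416, 0.139, 0.112]), array([0.478, 0.215, 0.112]), array([0.62 , 0.185, 0.112])]
scene red_box 0.7 2911 [array([0.599, 0.081, 0.06 ]), array([0.337, 0.103, 0.06 ]), array([0.441, 0.248, 0.06 ]), array([0.662, 0.209, 0.06 ])]
top red_guard 0.85 599 [array([0.461, 0.191, 0.112]), array([0.555, 0.17 , 0.112]), array([0.541, 0.111, 0.112]), array([0.447, 0.133, 0.112])]
top red_box 0.89 1764 [array([0.442, 0.224, 0.06 ]), array([0.6  , 0.188, 0.06 ]), array([0.572, 0.074, 0.06 ]), array([0.415, 0.112, 0.06 ])]
```

The scene view shows the red guard on its grey box at about (333,235), with the yellow one at (225,198). The top view has red at (230,222), turned about -13°, with the lip towards the robot, which agrees with the marks. I'll refine the red box's pose by fitting its silhouette to the masks.

```bash
python3 - <<'E'
from h import *
from scipy.optimize import minimize
np.set_printoptions(precision=4,suppress=True)
G=[(x,y,z) for x in(-35,45) for y in(-28,28) for z in(64,112)]; L=[(x,y,z) for x,z in((-35,112),(-53,128)) for y in(-20,20)]
B=[(x,y,z) for x in(-75,75) for y in(-55,55) for z in(0,60)]
M={c:(bot.trace('red_guard',c)[0]['mask'],bot.trace('red_box',c)[0]['mask']) for c in('scene','top')}
S=8
def hull(c,P,p):
    a=p[2]; R=np.array([[np.cos(a),-np.sin(a),0],[np.sin(a),np.cos(a),0],[0,0,1]])
    q=np.array([proj(c,R@(np.array(k)/1000)+[p[0],p[1],0]) for k in P]).astype('float32')
    m=np.zeros((420,560),'uint8'); cv2.fillConvexPoly(m,np.round(cv2.convexHull(q)*16).astype(np.int32),255,cv2.LINE_AA,4); return m/255.
def cost(p,cs=('scene','top')):
    s=0
    for c in cs:
        g=np.maximum(hull(c,G,p),hull(c,L,p)); b=np.maximum(hull(c,B,p),g)
        mg,mb=M[c]; u=np.maximum(mg,mb)
        s+=np.abs(g-mg).sum()/mg.sum()+np.abs(b-u).sum()/u.sum()
    return s
for cs in(('scene','top'),('top',),('scene',)):
    r=minimize(cost,[.504,.151,-.22],args=(cs,),method='Nelder-Mead',options=dict(initial_simplex=[[.504,.151,-.22],[.514,.151,-.22],[.504,.161,-.22],[.504,.151,-.12]]))
    print(cs,r.x,r.fun)
E
```

```text
Traceback (most recent call last):
  File "h.py", line 11, in proj
    c=bot.camera_info(cam); f=210/np.tan(np.radians(c['vertical_fov'])/2)
ValueError: time passes only in moves, steps and waits
```

>>> {"method": "servo_tool", "body": {
  "series": [
    [0.3,-0.6,0.4,0,0,0.015,1],
    [0.6,-1,0.4,0,0,0.015,1],
    [0.9,-1,0.4,0,0,0.015,1],
    [0.9,-1,0.4,0,0,0.015,1],
    [0.9,-1,0.4,0,0,0.015,1],
    [0.9,-1,0.4,0,0,0.015,1],
    [0.9,-1,0.4,0,0,0.015,1]
  ]
}}

```text
time: 2.1
tool_pos: [0.3192, 0.4996, 0.2911]
tcp_rot: [-0.361, -3.12, -0.001]
wrist_force: [0.3, 0.4, -0.4]
width: -0.0
grip_force: 0.0
```

```bash
sed -i 's/^from workcell import bot/from workcell import bot\nCI={c:bot.camera_info(c) for c in("scene","top")}/; s/bot.camera_info(cam)/CI[cam]/' h.py
cat > fit.py <<'E'
from h import *
from scipy.optimize import minimize
np.set_printoptions(precision=4,suppress=True)
G=[(x,y,z) for x in(-35,45) for y in(-28,28) for z in(64,112)]; L=[(x,y,z) for x,z in((-35,112),(-53,128)) for y in(-20,20)]
B=[(x,y,z) for x in(-75,75) for y in(-55,55) for z in(0,60)]
M={c:(bot.trace('red_guard',c)[0]['mask'],bot.trace('red_box',c)[0]['mask']) for c in('scene','top')}
def hull(c,P,p):
    a=p[2]; R=np.array([[np.cos(a),-np.sin(a),0],[np.sin(a),np.cos(a),0],[0,0,1]])
    q=np.array([proj(c,R@(np.array(k)/1000)+[p[0],p[1],0]) for k in P]).astype('float32')
    m=np.zeros((420,560),'uint8'); cv2.fillConvexPoly(m,np.round(cv2.convexHull(q)*16).astype(np.int32),255,cv2.LINE_AA,4); return m/255.
def cost(p,cs):
    s=0
    for c in cs:
        g=np.maximum(hull(c,G,p),hull(c,L,p)); b=np.maximum(hull(c,B,p),g)
        mg,mb=M[c]; u=np.maximum(mg,mb)
        s+=np.abs(g-mg).sum()/mg.sum()+np.abs(b-u).sum()/u.sum()
    return s
for cs in(('scene','top'),('top',),('scene',)):
    r=minimize(cost,[.504,.151,-.22],args=(cs,),method='Nelder-Mead',options=dict(maxiter=80,initial_simplex=[[.504,.151,-.22],[.514,.151,-.22],[.504,.161,-.22],[.504,.151,-.12]]))
    print(cs,r.x,r.fun)
E
python3 fit.py
```

```text
('scene', 'top') [ 0.5032  0.1535 -0.1584] 0.7259423556190066
('top',) [ 0.5053  0.1524 -0.207 ] 0.2812577377454413
('scene',) [ 0.5018  0.1526 -0.1337] 0.42100586668693585
```

>>> {"method": "servo_tool", "body": {
  "series": [
    [0,0,0,-0.01,-0.04,0,1],
    [0,0,0,-0.02,-0.08,0,1],
    [0,0,0,-0.03,-0.12,0,1],
    [0,0,0,-0.04,-0.16,0,1],
    [0,0,0,-0.05,-0.2,0,1],
    [0,0,0,-0.06,-0.25,0,1],
    [0.1,-0.5,0,-0.06,-0.25,0,1],
    [0.1,-0.9,0,-0.06,-0.25,0,1],
    [0.1,-1,0,-0.06,-0.25,0,1],
    [0.1,-1,0,-0.06,-0.25,0,1],
    [0.1,-1,0,-0.06,-0.25,0,1],
    [0.1,-1,0,-0.06,-0.25,0,1],
    [0.1,-1,0,-0.06,-0.25,0,1],
    [0.1,-1,0,-0.06,-0.25,0,1]
  ]
}}

```text
time: 3.7
tool_pos: [0.3345, 0.3507, 0.2916]
tcp_rot: [0.267, 2.322, -0.119]
wrist_force: [-0.6, 0.4, 0.8]
width: -0.002
grip_force: 0.0
```

>>> {"method": "servo_tool", "body": {
  "series": [
    [0.2,-0.3,0,0,0,0,1],
    [0.4,-0.6,0,0,0,0,1],
    [0.43,-0.9,-0.2,0,0,0,1],
    [0.43,-1,-0.4,0,0,0,1],
    [0.43,-1,-0.4,0,0,0,1],
    [0.43,-1,-0.4,0,0,0,1],
    [0.43,-1,-0.4,0,0,0,1],
    [0.43,-1,-0.4,0,0,0,1]
  ]
}}

```text
time: 4.5
tool_pos: [0.4002, 0.2022, 0.2343]
tcp_rot: [0.267, 2.32, -0.115]
wrist_force: [-0.3, 0.6, -0.3]
width: -0.0
grip_force: 0.0
```

>>> {"method": "servo_tool", "body": {
  "series": [
    [0,-0.18,-0.2,0,0,0,1],
    [0,-0.18,-0.4,0,0,0,1],
    [0,-0.18,-0.6,0,0,0,1],
    [0,-0.18,-0.75,0,0,0,1],
    [0,-0.18,-0.87,0,0,0,1],
    [0,-0.18,-0.87,0,0,0,1],
    [0,-0.18,-0.87,0,0,0,1],
    [0,-0.18,-0.87,0,0,0,1]
  ]
}}

```text
time: 5.3
tool_pos: [0.4062, 0.1834, 0.1061]
tcp_rot: [0.273, 2.325, -0.129]
wrist_force: [0.2, 0.3, -0.3]
width: -0.004
grip_force: 0.0
```

```bash
python3 - <<'E'
from h import *
i=bot.read_camera('scene'); j=bot.read_camera('top')
a=cv2.resize(i[150:290,260:420],None,fx=2.5,fy=2.5,interpolation=3); b=cv2.resize(j[170:310,150:310],None,fx=2.5,fy=2.5,interpolation=3)
cv2.imwrite('pics/a.png',np.hstack([a,b])[:,:,::-1])
s=bot.read_state();print(s['q'],s['tool_pos'])
E
```

```text
[ 0.89645687 -0.19987079  2.56862409 -1.1790343   0.78821381  0.44777239] [0.40606397 0.18291952 0.10602186]
```

View pics/a.png

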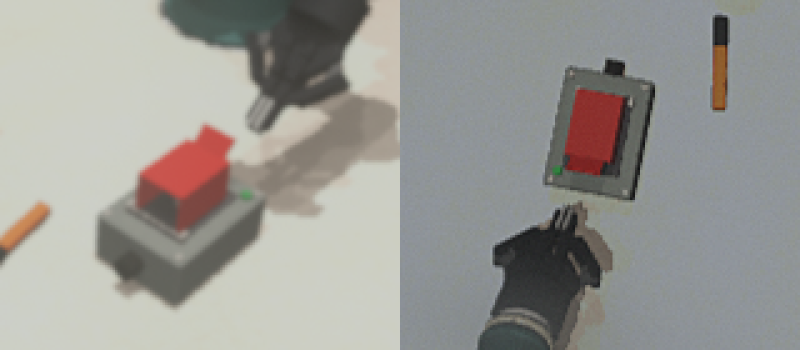

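>>> {"method": "servo_tool", "body": {
  "series": [
    [0.1,-0.05,0,0,0,0,1],
    [0.2,-0.06,0,0,0,0,1],
    [0.2,-0.06,0,0,0,0,1],
    [0.2,-0.06,0,0,0,0,1]
  ]
}}

```text
time: 5.8
tool_pos: [0.4356, 0.1729, 0.1052]
tcp_rot: [0.276, 2.326, -0.131]
wrist_force: [-0.3, 0.2, -0.3]
width: -0.003
grip_force: 0.0
```

>>> {"method": "servo_tool", "body": {
  "series": [
    [0.04,-0.04,0,0,0,0,1],
    [0.078,-0.05,0,0,0,0,1],
    [0.078,-0.05,0,0,0,0,1],
    [0.105,-0.06,0.06,0,0,0,1],
    [0.136,-0.065,0.12,0,0,0,1],
    [0.173,-0.072,0.17,0,0,0,1],
    [0.211,-0.08,0.22,0,0,0,1],
    [0.211,-0.08,0.22,0,0,0,1]
  ]
}}

```text
time: 6.6
tool_pos: [0.468, 0.1614, 0.1388]
tcp_rot: [0.275, 2.325, -0.13]
wrist_force: [-0.0, -0.4, -0.2]
width: 0.003
grip_force: 0.1
```

```bash
cat > look.py <<'E'
import sys
from h import *
i=bot.read_camera('scene'); j=bot.read_camera('top')
a=cv2.resize(i[150:290,260:420],None,fx=2.5,fy=2.5,interpolation=3); b=cv2.resize(j[170:310,150:310],None,fx=2.5,fy=2.5,interpolation=3)
cv2.imwrite(f'pics/{sys.argv[1]}.png',np.hstack([a,b])[:,:,::-1])
E
python3 look.py b
```

```text
(no output)
```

View pics/b.png

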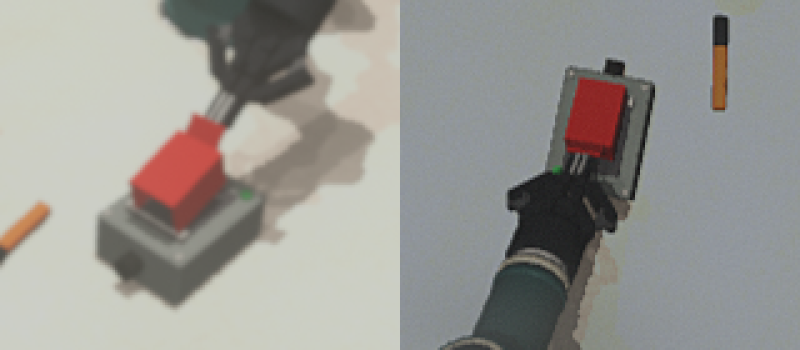

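The lip now rests on the fingertip, at about (207,130) in the left crop, and the guard is partly raised. I'll carry on along the arc.

>>> {"method": "servo_tool", "body": {
  "series": [
    [0.05,-0.01,0.05,0,0,0,1],
    [0.095,-0.02,0.09,0,0,0,1],
    [0.15,-0.03,0.13,0,0,0,1],
    [0.2,-0.042,0.16,0,0,0,1],
    [0.26,-0.055,0.19,0,0,0,1],
    [0.317,-0.067,0.21,0,0,0,1],
    [0.38,-0.08,0.23,0,0,0,1],
    [0.437,-0.093,0.24,0,0,0,1],
    [0.5,-0.106,0.245,0,0,0,1],
    [0.564,-0.12,0.247,0,0,0,1],
    [0.61,-0.13,0.24,0,0,0,1],
    [0.66,-0.14,0.233,0,0,0,1],
    [0.66,-0.14,0.233,0,0,0,1],
    [0.66,-0.14,0.233,0,0,0,1]
  ]
}}

```text
time: 8.1
tool_pos: [0.566, 0.1398, 0.172]
tcp_rot: [0.274, 2.327, -0.132]
wrist_force: [0.8, -0.6, 0.3]
width: 0.002
grip_force: 0.0
```

```bash
python3 look.py c
```

```text
(no output)
```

View pics/c.png

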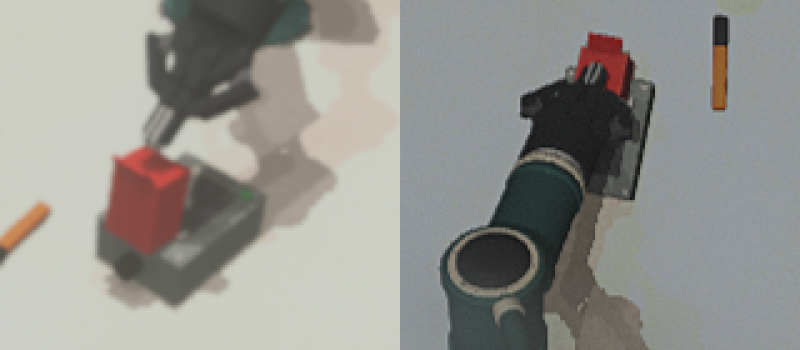

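Guard fully open, with the lip pointing to the rear (crop (605,42)). I'll back off, straighten the tool and go down in front of the toggle.

>>> {"method": "servo_tool", "body": {
  "series": [
    [0,0,0.25,0,0,0,1],
    [-0.2,0.04,0.4,0,0,0,1],
    [-0.45,0.1,0.4,0.01,0.04,0,1],
    [-0.74,0.16,0.4,0.02,0.08,0,1],
    [-0.74,0.16,0.4,0.03,0.12,0,1],
    [-0.74,0.16,0.4,0.04,0.16,0,1],
    [-0.74,0.16,0.4,0.05,0.2,0,1],
    [-0.74,0.16,0.4,0.055,0.25,0,1],
    [-0.74,0.16,0.4,0.055,0.25,0,1],
    [-0.74,0.16,0.2,0.055,0.25,0,1],
    [-0.74,0.16,0,0.055,0.25,0,1],
    [-0.74,0.16,-0.2,0.055,0.25,0,1],
    [-0.74,0.16,-0.4,0.055,0.25,0,1],
    [-0.74,0.16,-0.55,0.055,0.25,0,1],
    [-0.74,0.16,-0.55,0.055,0.25,0,1],
    [-0.74,0.16,-0.55,0.055,0.25,0,1]
  ]
}}

```text
time: 9.8
tool_pos: [0.4542, 0.1641, 0.0901]
tcp_rot: [-0.349, -3.118, 0.038]
wrist_force: [-0.5, 0.7, 1.2]
width: -0.002
grip_force: 0.0
```

```bash
python3 look.py d; python3 - <<'E'
from h import *
for c,n,z in(('top','red_tip',.096),('scene','red_tip',.096)):
    for r in bot.mark_of(n,c)[:2]: print(c,n,round(r['score'],2),onz(c,r['at'],z))
E
```

```text
scene red_tip 0.45 [0.48121685 0.14799695 0.096     ]
```

View pics/d.png

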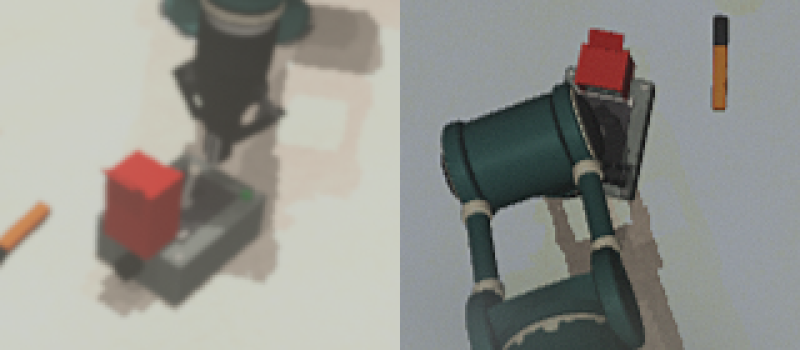

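Guard stays open and the finger stands in front of the toggle (crop (190,195)). Pushing it to the rear.

>>> {"method": "servo_tool", "body": {
  "series": [
    [0.06,-0.013,0,0,0,0,1],
    [0.1,-0.021,0,0,0,0,1],
    [0.14,-0.03,0,0,0,0,1],
    [0.18,-0.038,0,0,0,0,1],
    [0.22,-0.047,0,0,0,0,1],
    [0.26,-0.055,0,0,0,0,1],
    [0.29,-0.062,0,0,0,0,1],
    [0.29,-0.062,0,0,0,0,1],
    [0.29,-0.062,0,0,0,0,1]
  ]
}}

```text
time: 10.9
tool_pos: [0.4992, 0.1546, 0.0899]
tcp_rot: [-0.351, -3.118, 0.037]
wrist_force: [-0.4, 0.4, 0.1]
width: -0.001
grip_force: 0.0
```

>>> {"method": "servo_tool", "body": {
  "series": [
    [0.02,-0.004,0,0,0,0,1],
    [0.04,-0.008,0,0,0,0,1],
    [0.04,-0.008,0,0,0,0,1]
  ]
}}

```text
time: 11.2
tool_pos: [0.5011, 0.1541, 0.0894]
tcp_rot: [-0.351, -3.109, 0.037]
wrist_force: [-10.7, 3.3, 5.8]
width: 0.001
grip_force: 5.8
```

Firm 11 N at just the position expected for the rear stop. Back off and look.

>>> {"method": "servo_tool", "body": {
  "series": [
    [-0.05,0.01,0,0,0,0,1],
    [-0.15,0.03,0,0,0,0,1],
    [-0.15,0.03,0.3,0,0,0,1],
    [-0.15,0.03,0.6,0,0,0,1],
    [-0.15,0.03,0.9,0,0,0,1],
    [-0.25,0.3,1,0,0,0,1],
    [-0.25,0.6,1,0,0,0,1],
    [-0.25,0.9,1,0,0,0,1],
    [-0.25,1,1,0,0,0,1],
    [-0.25,1,1,0,0,0,1]
  ]
}}

```text
time: 12.2
tool_pos: [0.4664, 0.3053, 0.24]
tcp_rot: [-0.345, -3.119, 0.037]
wrist_force: [0.2, -0.5, 0.0]
width: 0.001
grip_force: 0.0
```

```bash
python3 look.py e; python3 - <<'E'
from h import *
for c,n,z in(('top','red_tip',.096),('scene','red_tip',.096),('top','red_lip',.15),('scene','red_lip',.15)):
    for r in bot.mark_of(n,c)[:2]: print(c,n,round(r['score'],2),onz(c,r['at'],z))
for k in(.016,-.016): print(proj('scene',np.array([.504+.978*k,.153-.208*k,.096])),proj('top',np.array([.504+.978*k,.153-.208*k,.096])))
E
```

```text
top red_tip 0.5 [0.50778189 0.16133316 0.096     ]
top red_lip 0.94 [0.60093575 0.1353939  0.15      ]
scene red_lip 0.65 [0.60381355 0.13252159 0.15      ]
[329.90609623 223.40017511] [228.50794155 216.27186667]
[337.73155733 217.65823175] [226.4070567 226.7015945]
```

View pics/e.png

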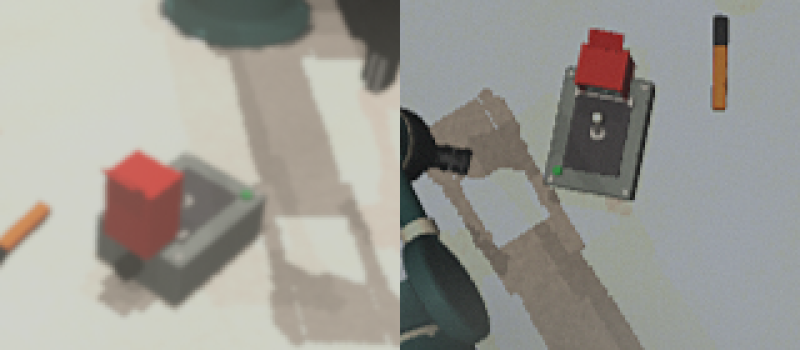

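Top crop: the toggle's ball is at (596,117), which is full-picture (228,217). That matches the predicted on position (228.5,216.3). Now round behind the guard.

>>> {"method": "servo_tool", "body": {
  "series": [
    [0.3,0,0.1,0,0,0,1],
    [0.6,0,0.1,0,0,0,1],
    [0.9,-0.2,0.1,0,0,0,1],
    [1,-0.5,0.1,0,0,0,1],
    [1,-0.8,0.1,0,0,0,1],
    [1,-1,0.1,0,0,0,1],
    [1,-1,0.1,0,0,0,1],
    [1,-1,0.1,0,0,0,1]
  ]
}}

```text
time: 13.3
tool_pos: [0.6172, 0.1521, 0.2551]
tcp_rot: [-0.355, -3.117, 0.036]
wrist_force: [0.5, -0.2, 0.4]
width: -0.004
grip_force: 0.0
```

>>> {"method": "servo_tool", "body": {
  "series": [
    [0.17,-0.2,0,0,0,0,1],
    [0.17,-0.2,0,0,0,0,1],
    [0.17,-0.2,0,0,0,0,1],
    [0.17,-0.2,-0.2,0,0,0,1],
    [0.17,-0.2,-0.4,0,0,0,1],
    [0.17,-0.2,-0.6,0,0,0,1],
    [0.17,-0.2,-0.77,0,0,0,1],
    [0.17,-0.2,-0.77,0,0,0,1],
    [0.17,-0.2,-0.77,0,0,0,1]
  ]
}}

```text
time: 14.2
tool_pos: [0.642, 0.1246, 0.1394]
tcp_rot: [-0.348, -3.116, 0.037]
wrist_force: [0.8, -0.1, 1.7]
width: -0.0
grip_force: 0.0
```

>>> {"method": "servo_tool", "body": {
  "series": [
    [-0.06,0.013,0,0,0,0,1],
    [-0.12,0.026,0,0,0,0,1],
    [-0.17,0.036,0.01,0,0,0,1],
    [-0.22,0.047,0.03,0,0,0,1],
    [-0.27,0.058,0.05,0,0,0,1],
    [-0.32,0.068,0.07,0,0,0,1],
    [-0.37,0.079,0.09,0,0,0,1],
    [-0.42,0.09,0.11,0,0,0,1],
    [-0.47,0.1,0.14,0,0,0,1],
    [-0.52,0.11,0.17,0,0,0,1],
    [-0.57,0.12,0.2,0,0,0,1],
    [-0.62,0.132,0.2,0,0,0,1],
    [-0.67,0.143,0.2,0,0,0,1],
    [-0.72,0.153,0.2,0,0,0,1],
    [-0.72,0.153,0.2,0,0,0,1]
  ]
}}

```text
time: 15.7
tool_pos: [0.5333, 0.1466, 0.1691]
tcp_rot: [-0.35, -3.116, 0.037]
wrist_force: [-0.7, 0.0, -0.5]
width: -0.0
grip_force: 0.0
```

>>> {"method": "servo_tool", "body": {
  "series": [
    [0,0,0.2,0,0,0,1],
    [0,0,0.5,0,0,0,1],
    [0,0.3,0.6,0,0,0,1],
    [0,0.6,0.6,0,0,0,1],
    [0,0.9,0.6,0,0,0,1],
    [0,1,0.6,0,0,0,1],
    [0,1,0.6,0,0,0,1],
    [0,1,0.6,0,0,0,1],
    [0,1,0.6,0,0,0,1],
    [0,1,0.6,0,0,0,1]
  ]
}}

```text
time: 16.7
tool_pos: [0.5348, 0.295, 0.2594]
tcp_rot: [-0.353, -3.117, 0.038]
wrist_force: [0.1, -0.7, -1.2]
width: -0.001
grip_force: 0.0
```

```bash
python3 look.py f
```

```text
(no output)
```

View pics/f.png

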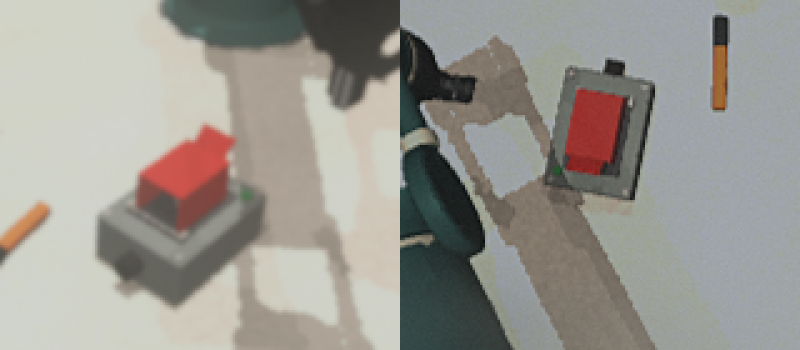

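The guard is shut again, looking just as it did at the start (lip at crop (213,138)), and the arm is clear.

```bash
python3 -c "
from workcell import bot
print(bot.finish_job())"
```

```text
the job is handed in; nothing more can be done
None
```

The red-guarded switch is on with its guard shut over it, and the job is handed in at about 17 s. I confirmed the toggle at its rear stop in the top camera before closing the guard. The arm was clear at hand-in, and I moved nothing else.

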